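Snap the burner sleeve onto its stem

ROBOT

A 6-joint arm with a two-finger parallel gripper is mounted at the origin on the work surface. World frame = base frame: x ahead of the robot, y to its left, z up, the work surface at z = 0. Lengths are in m, angles in rad, forces in N, time in s.
With the tool pointing down it reaches from about 0.375 to 0.975 m from the base axis. Payload 3.8 kg.
Tool frame: the origin (TCP) lies at the very end of the fingers, on their centre line; the grasp point (between the pads) lies 19 mm behind it (bot.pinch_z is the distance from the TCP to the grasp point, in m); x points along the fingers, y is the direction in which the jaws open and shut, and the axes are right-handed (so a half turn about x gives the same grasp; the last joint's range is limited). The gripper opens to 85 mm and grips with 20 to 120 N. Pads are 22 mm wide; open, the fingers measure 114 mm over their backs; the gripper's body (76 mm by 85 mm) begins 54 mm behind the grasp point. The pads swing forward as they close: fully open they stand 13 mm farther back than shut.
Start: joints at [-1.381, 0.264, 1.604, -0, 1.274, -0.037], TCP at [0.152, -0.658, 0.195] pointing down, gripper open.
Joint ranges: [-2.63, 2.63], [-0.94, 2.18], [0.31, 2.57], [-1.31, 4.45], [0, 2.66], [-2.55, 2.55]. Speed limits (rad/s): [2.57, 2.57, 3.14, 3.14, 3.14, 3.14].

INTERFACE

Orientations are given as a rotation vector (axis times angle).
In Python, from workcell import monitor, imaging, finish_job, bot gives the robot as it stands.
- The arm moves only by the tool jog_arm, never from a script. Its argument "rows" is a list of rows, each a list of 7 numbers: the shift along the tool's x, y, z in m, then the turn, a rotation vector about the tool's x, y, z in rad, then the opening in per cent of the stroke, from 0 (shut) to 100 (fully open). A call has 1 to 20 rows; each row is the pose to reach, as a shift and turn from the pose measured when the call began, along the tool's axes at that moment; what a row does not reach only later rows make up. A row lasts 1/10 s, in which the tool goes at most 50 mm and 8.59 degrees, less where a joint would pass 70% of its speed; a pose out of reach is approached as far as the arm can. A call with a gripper value outside its range is refused whole. The fingers move at their own pace and stop on an object; "force" is the grip in N (left out, the last holds). Time passes only in rows, so rows that repeat a pose let the fingers close. It gives the time, the measured TCP pose, the force and the opening at its end, in the units of the state.
- monitor.read_state(): the state, without advancing time (a new reading comes with each control period).
- imaging.read_camera(name): name is "scene" or "top" or "wrist"; returns the picture (400x640x3 uint8, blue, green, red); there is no depth.
- imaging.camera_params(name): a dict with "fx", "fy", "cx", "cy" (pixels), "k1" (the pictures are not rectified: a ray, as slopes to the right and down, at radius r is drawn at 1 + k1 r^2 times it, then the intrinsics apply), "T" (4x4, takes a point from camera to world coordinates); the wrist camera has in their place "T_tool_cam" (4x4, takes a point from camera to tool coordinates, whose origin is the TCP and whose axes are the tool frame's). Camera axes: x right, y down, z forward; pixel columns grow to the right and rows downward; lengths in m; the calibration is good to about 2 mm. A picture is of the moment at which its call begins: read the wrist's pose just before it. camera_params takes no time and is no camera call.
- finish_job(): hands the job in, once; it reports no verdict.
The state is a dict: "time": time; "q": joint angles; "joint_vel": joint speeds; "joint_torque": joint torques, N m; "tool_pos": TCP position; "tcp_rot": TCP orientation; "wrist_force": force on the tool from outside, world axes, zero at the start; "torque": the same for the moment, N m; "width": opening from 0.0 (shut) to 1.0 (fully open).
Only numpy, scipy, OpenCV 4.12 (cv2) and the standard library are available. Lean on these libraries where they do the work, as an engineer would, in place of code of your own. Each camera call takes 0.05 s, during which the arm holds its last target. There are 200 camera calls.

TASK

Refit the burner of the flame photometer: take the tall plain sleeve with the flared skirt and slide it, skirt down as it stands, over the upright stem of the burner stand. Keep hold of it and push it down past the two sprung balls until it clicks and sits fully home on the seat, then let go. Leave the short sleeve and the flanged sleeve standing where they are.

Things in the scene. Friction and masses are not known exactly. Their poses are not given: they have to be found in the camera images.
- sleeve_tall: The sleeve to fit: bare steel tube, loose, upright, 60 mm tall, about 90 g, round. Origin: centre of its underside, z up its axis. From the foot up: flared skirt 0-10 mm (outside 36 narrowing to 29 mm, bore 28 to 21), waist 10-18 mm (outside 29, bore 21: the lip that passes the balls), plain cylinder 18-60 mm (outside 34, bore 27), open at the top: grip it there from above.
- sleeve_short: Bystander, to be left standing: plain steel tube 34 mm tall, outside diameter 34 mm, no skirt. Origin at the centre of its underside.
- sleeve_flanged: Bystander, to be left standing: steel tube 60 mm tall, outside diameter 34 mm, with a 52 mm wide, 6 mm thick flange around its top. Origin at the centre of its underside.
- stem_seat (a point): Centre of the seat on the fixed burner stand, at the stem's root, 40 mm above the table; z up the stem. Stand: dark steel plate 130 x 100 x 12 mm (long side along this x), round aluminium body 68 mm across with a flat 52 mm seat on top, brass pipe 16 mm below the seat out to 65 mm along +x. Stem: 16 mm steel rod. A sleeve that is home has its underside at this point.
- stem_tip (a point): Tip of the same stem, 64 mm above the seat: 5 mm wide, tapering out to 16 mm over 16 mm. Two sprung 10 mm balls stick out 4 mm on the stem's +x and -x sides, 26 mm above the seat. The sleeve stops on them with its foot about 18 mm above the seat; its weight does not pass them; a push of about 15 N does, and it clicks (force drops) at about 7 mm, then is free to the seat.
Mind the look-alikes: they are no part of the job. Leave any yellow look-alike of the sleeve_tall alone. Leave any turquoise look-alike of the part that bears stem_seat alone.

How it is judged:
On the way:
1. the tall sleeve, held by the fingers, is around the stem but not yet past the balls (horizontal distance between sleeve_tall and stem_seat below 0.01 m and z of sleeve_tall in the frame of stem_seat between 0.012 and 0.062 m and contact force between sleeve_tall and the fingers above 1 N), for 0.1 s.
At the end, for the whole second after the job is handed in: The tall sleeve is on the stem (axis within 10 mm), clicked past the balls with its foot within 5 mm of the seat, upright within 10 degrees, let go and at rest (horizontal distance between sleeve_tall and stem_seat below 0.01 m and z of sleeve_tall in the frame of stem_seat between -0.004 and 0.005 m and angle between sleeve_tall's own z axis and vertical below 0.17 rad and linear speed of sleeve_tall below 0.02 m/s); the robot touches nothing.
It fails at once if the short sleeve is moved by more than 30 mm or knocked over (distance of sleeve_short from where it was at the start of the episode above 0.03 m or angle between sleeve_short's own z axis and vertical above 0.5 rad).
It fails at once if the flanged sleeve is moved by more than 30 mm or knocked over (distance of sleeve_flanged from where it was at the start of the episode above 0.03 m or angle between sleeve_flanged's own z axis and vertical above 0.5 rad).
It also fails if it takes over 38 s, if anything falls off the work surface, if the arm or the gripper's body presses on something with over 40 N, if the wrist force passes 120 N, or if a joint passes its speed limit or range.

## Working session

There is one attempt and no reset: what is moved stays moved. The work goes in short steps, Python scripts to look and compute and a tool call to move; the robot and the scene stay as the last step left them, time stands still between calls to the robot, and variables do not carry over. Pictures are saved under pics/ and viewed, about 8 in all and at most 12, crops included, and the job is handed in when it is done.

Besides the shell and the picture viewer there is one more tool, called after "Emit:" in YAML: its name, and indented under it one key for each argument. jog_arm: Moves the arm, as the interface text tells. Its arguments: {"type":"object","properties":{"rows":{"type":"array","items":{"type":"array","items":{"type":"number"}}},"force":{"type":"number"}},"required":["rows"]}

```bash
mkdir -p pics
cat > h.py <<'E'
import numpy as np,cv2
from workcell import monitor,imaging,finish_job,bot
from scipy.spatial.transform import Rotation as R
def camT(n,s=None):
    p=imaging.camera_params(n)
    if n!='wrist': return p,np.array(p['T'])
    s=s or monitor.read_state(); T=np.eye(4);T[:3,:3]=R.from_rotvec(s['tcp_rot']).as_matrix();T[:3,3]=s['tool_pos']
    return p,T@np.array(p['T_tool_cam'])
def D(p): return np.array([[p['fx'],0,p['cx']],[0,p['fy'],p['cy']],[0,0,1.]]),np.array([p['k1'],0,0,0,0.])
def ray(n,uv,s=None):
    p,T=camT(n,s);K,d=D(p)
    a=cv2.undistortPoints(np.array([[uv]],float),K,d)[0,0]
    return T[:3,3],T[:3,:3]@np.array([a[0],a[1],1])
def atz(n,uv,z,s=None):
    o,r=ray(n,uv,s);return o+r*(z-o[2])/r[2]
def proj(n,P,s=None):
    p,T=camT(n,s);K,d=D(p);Ti=np.linalg.inv(T)
    return cv2.projectPoints(np.atleast_2d(P).astype(float),cv2.Rodrigues(Ti[:3,:3])[0],Ti[:3,3],K,d)[0][:,0]
E
python3 - <<'E'
from h import *
print(monitor.read_state())
for n in('scene','top'):
    cv2.imwrite(f'pics/{n}0.png',imaging.read_camera(n)); print(n,camT(n)[1].round(3))
print(imaging.camera_params('wrist'))
E
```

```text
{'time': 0.0, 'q': array([-1.38087463e+00,  2.64774097e-01,  1.60538808e+00,  1.80087851e-05,
        1.27373751e+00, -3.69141351e-02]), 'joint_vel': array([-5.93008384e-04,  2.45842163e-04, -1.91176695e-03, -6.99724736e-04,
       -2.61628267e-04,  8.11923586e-05]), 'joint_torque': array([ 5.07731438e-04, -5.15104759e+01, -3.67309856e+01,  4.70132920e-05,
        1.29487971e-02,  2.12520263e-05]), 'tool_pos': array([ 0.15164224, -0.65688977,  0.19404044]), 'tcp_rot': array([ 2.10218722,  0.2419019 , -2.102524  ]), 'wrist_force': array([ 0.02304375,  0.17334238, -0.51780524]), 'torque': array([-0.01754087, -0.00011009,  0.03317245]), 'width': 1.0021554298072697}
scene [[-0.531  0.51  -0.676  1.252]
 [ 0.847  0.325 -0.42   0.374]
 [ 0.005 -0.796 -0.605  0.685]
 [ 0.     0.     0.     1.   ]]
top [[-0.027 -0.995  0.095  0.461]
 [-0.999  0.023 -0.038 -0.045]
 [ 0.036 -0.096 -0.995  1.016]
 [ 0.     0.     0.     1.   ]]
{'fx': 309.80852337133894, 'fy': 309.80852337133894, 'cx': 321.4513117441171, 'cy': 193.13643551712164, 'k1': 0.005913679228864471, 'T_tool_cam': array([[ 9.62270567e-04, -3.13427417e-01,  9.49611672e-01,
        -1.78626042e-01],
       [ 9.99999481e-01, -1.59589199e-05, -1.01859745e-03,
         1.26054597e-03],
       [ 3.34411146e-04,  9.49612160e-01,  3.13427239e-01,
        -8.13079819e-02],
       [ 0.00000000e+00,  0.00000000e+00,  0.00000000e+00,
         1.00000000e+00]])}
```

View pics/scene0.png

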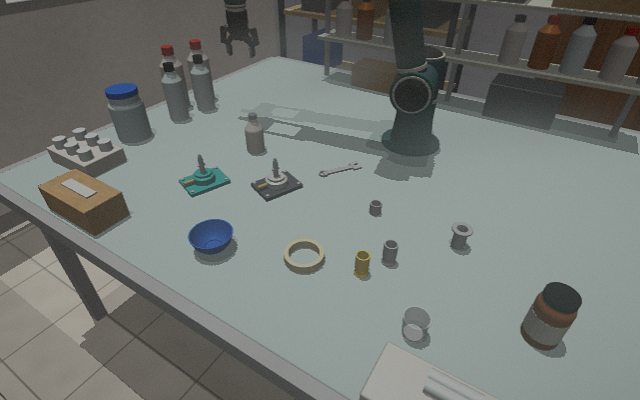

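View pics/top0.png

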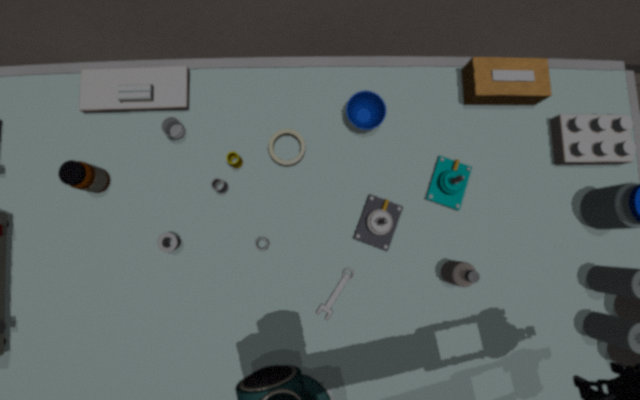

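Scene view: the bare steel tall sleeve is at (390,251), the yellow look-alike at (362,263), the short sleeve at (375,208), the flanged one at (461,234). The dark stand is at (277,184) and the turquoise look-alike at (205,180). The steel tube at (390,251) fits the description: tall, no flange, not yellow. I'll confirm this with a crop.

Run:
```python
from h import *
a=cv2.imread('pics/top0.png');b=cv2.imread('pics/scene0.png')
z=lambda im,x,y,w,h,k:cv2.resize(im[y:y+h,x:x+w],None,fx=k,fy=k,interpolation=cv2.INTER_CUBIC)
L=np.hstack([z(a,200,145,50,50,8),z(b,355,230,50,50,8)])
M=np.hstack([z(a,345,185,67,67,6)[:400,:400],z(b,245,145,67,67,6)[:400,:400]])
cv2.imwrite('pics/c1.png',cv2.resize(np.vstack([L,M]),(600,600)))
print('tall',atz('top',(219,185),.06),atz('scene',(390,243),.06),atz('scene',(390,261),0.))
print('yel',atz('top',(235,158),.06));print('flg',atz('top',(171,241),.06));print('sh',atz('top',(263,242),.034))
print('tip',atz('top',(381,221),.104),atz('scene',(276,160),.104))
print('plate',[atz('top',c,.012).round(3) for c in[(372,196),(403,206),(387,250),(354,239)]])
```

```text
tall [0.60470768 0.17220792 0.06      ] [0.60796345 0.17740214 0.06      ] [6.04996724e-01 1.83991904e-01 1.11022302e-16]
yel [0.674326   0.13092077 0.06      ]
flg [0.4643712 0.2944825 0.06     ]
sh [0.4561955  0.06421055 0.034     ]
tip [ 0.49998863 -0.2328896   0.104     ] [ 0.5095229  -0.22976498  0.104     ]
plate [array([ 0.573, -0.23 ,  0.012]), array([ 0.543, -0.314,  0.012]), array([ 0.425, -0.265,  0.012]), array([ 0.458, -0.177,  0.012])]
```

View pics/c1.png

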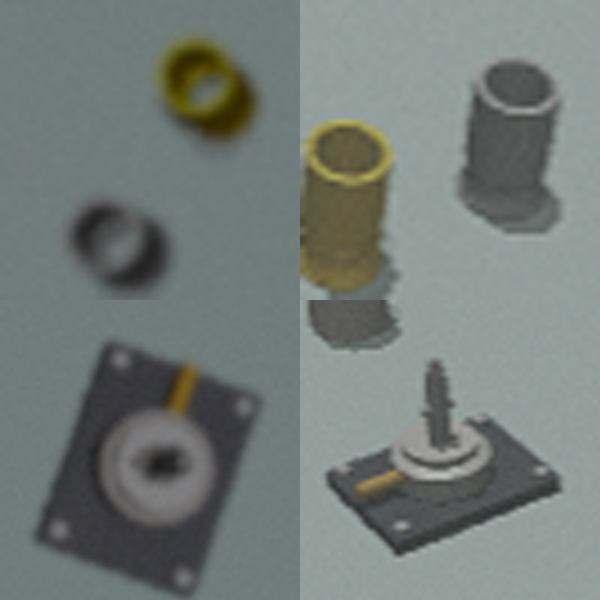

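The crop confirms it: the steel tube with the flared skirt is the tall sleeve, standing next to the yellow one, and the dark stand has its brass pipe and stem. Next I'll work out the first move.

```bash
cat >> h.py <<'E'
def go(pos,yaw):
    "shift in tool axes and turn about tool x so that jaw axis lies at world azimuth yaw(deg, mod 180), tool down"
    s=monitor.read_state();M=R.from_rotvec(s['tcp_rot']).as_matrix();o=[]
    for k in(0,180):
        a=np.radians(yaw+k);x=np.array([0,0,-1.]);y=np.array([np.cos(a),np.sin(a),0]);G=np.c_[x,y,np.cross(x,y)]
        o.append(R.from_matrix(M.T@G).as_rotvec())
    print('shift',(M.T@(np.array(pos)-s['tool_pos'])).round(4));print('turns',[v.round(4) for v in o])
E
python3 - <<'E'
from h import *
s=monitor.read_state();print(R.from_rotvec(s['tcp_rot']).as_matrix().round(3))
go((.606,.175,.2),58)
print(atz('top',(218.3,184.7),.06),atz('top',(381.7,221.7),.04),atz('scene',(274.8,158.8),.104))
E
```

```text
[[-0.     0.225 -0.974]
 [ 0.002 -0.974 -0.225]
 [-1.    -0.002 -0.   ]]
shift [-0.0043 -0.7085 -0.6298]
turns [array([-2.3563e+00, -2.5000e-03,  9.0000e-04]), array([7.853e-01, 7.000e-04, 2.000e-03])]
[0.60552783 0.17400498 0.06      ] [ 0.50085478 -0.24784203  0.04      ] [ 0.50603848 -0.23678732  0.104     ]
```

Emit:
jog_arm:
  rows:
    - [-0.004, -0.708, -0.63, -2.356, 0, 0, 100]
    - [-0.004, -0.708, -0.63, -2.356, 0, 0, 100]
    - [-0.004, -0.708, -0.63, -2.356, 0, 0, 100]
    - [-0.004, -0.708, -0.63, -2.356, 0, 0, 100]
    - [-0.004, -0.708, -0.63, -2.356, 0, 0, 100]
    - [-0.004, -0.708, -0.63, -2.356, 0, 0, 100]
    - [-0.004, -0.708, -0.63, -2.356, 0, 0, 100]
    - [-0.004, -0.708, -0.63, -2.356, 0, 0, 100]
    - [-0.004, -0.708, -0.63, -2.356, 0, 0, 100]
    - [-0.004, -0.708, -0.63, -2.356, 0, 0, 100]
    - [-0.004, -0.708, -0.63, -2.356, 0, 0, 100]
    - [-0.004, -0.708, -0.63, -2.356, 0, 0, 100]
    - [-0.004, -0.708, -0.63, -2.356, 0, 0, 100]
    - [-0.004, -0.708, -0.63, -2.356, 0, 0, 100]
    - [-0.004, -0.708, -0.63, -2.356, 0, 0, 100]
    - [-0.004, -0.708, -0.63, -2.356, 0, 0, 100]
    - [-0.004, -0.708, -0.63, -2.356, 0, 0, 100]
    - [-0.004, -0.708, -0.63, -2.356, 0, 0, 100]
    - [-0.004, -0.708, -0.63, -2.356, 0, 0, 100]
    - [-0.004, -0.708, -0.63, -2.356, 0, 0, 100]

```text
time: 2.1
tool_pos: [0.6078, 0.1797, 0.1984]
tcp_rot: [0.437, 1.528, -0.431]
wrist_force: [-0.5, -0.3, -0.6]
width: 0.997
```

Run:
```python
from h import *
s=monitor.read_state();im=imaging.read_camera('wrist');cv2.imwrite('pics/w1.png',im)
print(s['tool_pos'],s['q'].round(2),s['time'])
c=proj('wrist',[.6055,.174,.06],s);print('expected rim',c,'skirt',proj('wrist',[.6055,.174,0],s))
```

```text
[0.60781622 0.17971956 0.19839834] [ 0.25  0.18  1.69  0.    1.26 -0.77] 2.1
expected rim [[315.41412846 171.57597591]] skirt [[316.14455756 159.76376229]]
```

View pics/w1.png

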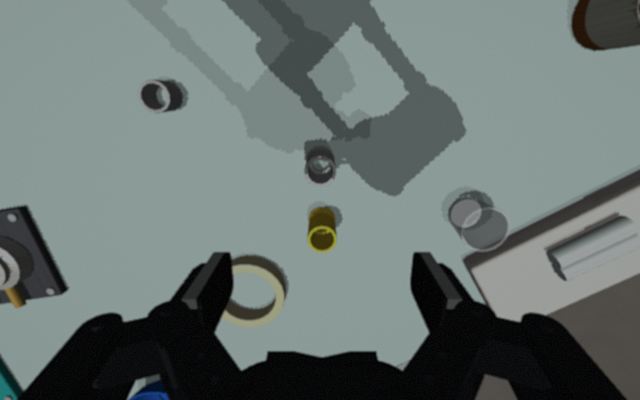

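The wrist view shows the tall sleeve's rim at about (320,169), the yellow one at (322,237) and the short one at (155,95). I'll refine the rim centre.

Run:
```python
from h import *
s=monitor.read_state();im=cv2.imread('pics/w1.png')
cv2.imwrite('pics/w1c.png',cv2.resize(im[135:195,280:360],None,fx=9,fy=9,interpolation=cv2.INTER_CUBIC))
print(atz('wrist',(320.5,169),.06,s)); go((.606,.175,.026),58)
print('rim outline',proj('wrist',[[.606+.017*np.cos(t),.175+.017*np.sin(t),.06] for t in(0,1.57,3.14,4.71)],s).round(1).tolist())
```

```text
[0.6044155  0.17701629 0.06      ]
shift [ 0.1723 -0.002   0.0011]
turns [array([ 0.0035, -0.0027, -0.0004]), array([-3.1381e+00,  6.0000e-04, -4.3000e-03])]
rim outline [[328.1, 184.4], [333.5, 162.9], [311.0, 157.7], [306.1, 179.4]]
```

View pics/w1c.png

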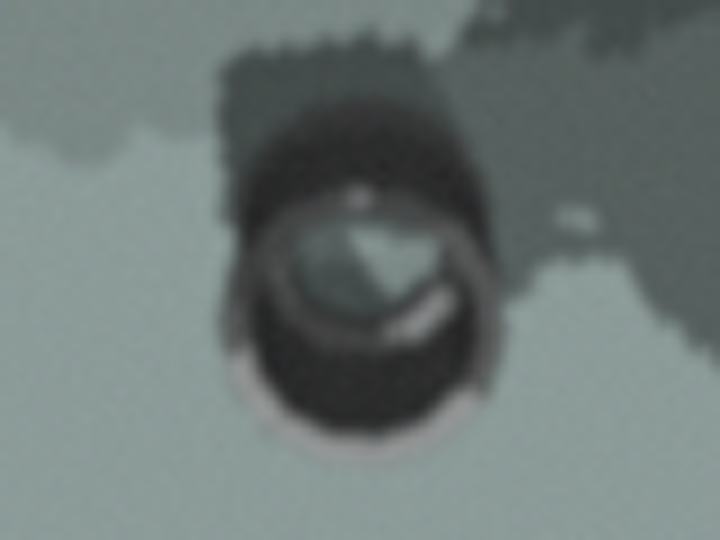

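Run:
```python
from h import *
s=monitor.read_state();print(s['tool_pos'],s['tcp_rot'])
s2=dict(s,tool_pos=np.array([.60782,.17972,.1984]),tcp_rot=np.array([0.437, 1.528, -0.431]))
p=atz('wrist',(320.7,171.1),.06,s2);print(p,atz('wrist',(320.7,171.1),.06,s))
im=imaging.read_camera('wrist');cv2.imwrite('pics/w2.png',im)
g=cv2.absdiff(im,cv2.imread('pics/w1.png'));print(g.mean())
t0=cv2.imread('pics/w1.png')[145:190,295:345];r=cv2.matchTemplate(im,t0,cv2.TM_CCOEFF_NORMED);print(cv2.minMaxLoc(r))
go((.6065,.1745,.026),58)
```

```text
[0.60649733 0.17701563 0.19833315] [ 0.43590307  1.52922569 -0.43415724]
[0.60807778 0.17899776 0.06      ] [0.60645104 0.17599843 0.06      ]
3.3922916666666665
(-0.7306333780288696, 0.9832571744918823, (220, 330), (298, 145))
shift [ 0.1724 -0.0003  0.0015]
turns [array([ 0.002 , -0.0027,  0.0005]), array([-3.1396e+00, -7.0000e-04, -4.3000e-03])]
```

Run:
```python
from h import *
s=monitor.read_state();print(s['tool_pos'],s['joint_vel'].round(4),R.from_rotvec(s['tcp_rot']).as_matrix().round(3))
go((.608,.1787,.026),58)
```

```text
[0.6057947  0.17534837 0.19845331] [-0.0334 -0.0318  0.029  -0.0072  0.0028 -0.0007] [[-0.003  0.528  0.849]
 [ 0.001  0.849 -0.528]
 [-1.    -0.    -0.003]]
shift [0.1725 0.0041 0.0006]
turns [array([ 0.002 , -0.0027,  0.0005]), array([-3.1396e+00, -7.0000e-04, -4.3000e-03])]
```

Emit:
jog_arm:
  rows:
    - [0.03, 0.004, 0.0005, 0, 0, 0, 100]
    - [0.07, 0.004, 0.0005, 0, 0, 0, 100]
    - [0.105, 0.004, 0.0005, 0, 0, 0, 100]
    - [0.13, 0.004, 0.0005, 0, 0, 0, 100]
    - [0.15, 0.004, 0.0005, 0, 0, 0, 100]
    - [0.165, 0.004, 0.0005, 0, 0, 0, 100]
    - [0.172, 0.004, 0.0005, 0, 0, 0, 100]
    - [0.172, 0.004, 0.0005, 0, 0, 0, 100]
    - [0.172, 0.004, 0.0005, 0, 0, 0, 100]
    - [0.172, 0.004, 0.0005, 0, 0, 0, 100]

```text
time: 3.2
tool_pos: [0.6092, 0.1788, 0.028]
tcp_rot: [0.437, 1.527, -0.435]
wrist_force: [0.2, -0.3, 0.3]
width: 0.998
```

Run:
```python
from h import *
s=monitor.read_state();im=imaging.read_camera('wrist');cv2.imwrite('pics/w3.png',im[60:400,120:520]);print(s['tool_pos'],s['wrist_force'])
```

```text
[0.60917255 0.17882138 0.028038  ] [ 0.24145654 -0.25582798  0.3328729 ]
```

View pics/w3.png

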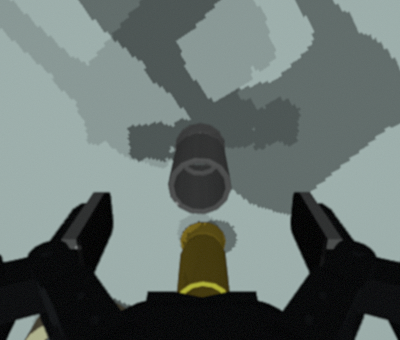

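The sleeve stands between the open fingers with its rim at about (320,246) in the full picture. The yellow one is behind it, clear of both fingers.

Run:
```python
from h import *
s=monitor.read_state();s2=dict(s,tool_pos=np.array([.60917,.17882,.02804]))
print(s['tool_pos'],atz('wrist',(319.5,246),.06,s2),proj('wrist',[.609,.179,.06],s2))
go(atz('wrist',(319.5,246),.06,s2)*[1,1,0]+[0,0,.027],58)
```

```text
[0.60909843 0.17893236 0.02798419] [0.60740952 0.17839639 0.06      ] [[322.06225222 247.74800656]]
shift [ 0.001  -0.0013 -0.0012]
turns [array([ 0.002 , -0.0009, -0.0014]), array([-3.1396e+00,  2.2000e-03, -1.5000e-03])]
```

Centred to within 2 mm, so I'll close, then lift.

Emit:
jog_arm:
  rows:
    - [0.001, -0.001, -0.001, 0, 0, 0, 100]
    - [0.001, -0.001, -0.001, 0, 0, 0, 35]
    - [0.001, -0.001, -0.001, 0, 0, 0, 35]
    - [0.001, -0.001, -0.001, 0, 0, 0, 30]
    - [0.001, -0.001, -0.001, 0, 0, 0, 30]
    - [0.001, -0.001, -0.001, 0, 0, 0, 30]
    - [0.001, -0.001, -0.001, 0, 0, 0, 30]
    - [0.001, -0.001, -0.001, 0, 0, 0, 30]
    - [0.001, -0.001, -0.001, 0, 0, 0, 30]
    - [0.001, -0.001, -0.001, 0, 0, 0, 30]
    - [0.001, -0.001, -0.001, 0, 0, 0, 30]
  force: 60

```text
time: 4.35
tool_pos: [0.6077, 0.1786, 0.027]
tcp_rot: [0.437, 1.527, -0.435]
wrist_force: [-0.9, -0.4, 0.4]
width: 0.3
```

Run:
```python
from h import *
s=monitor.read_state();print(s['tool_pos'],s['wrist_force'],s['width']);go((.501,-.246,.22),58)
```

```text
[0.60773911 0.17859362 0.02698902] [-0.85509181 -0.42776619  0.37584896] 0.3001360665597012
shift [-0.1937 -0.4166  0.1335]
turns [array([ 0.002 , -0.0009, -0.0014]), array([-3.1396e+00,  2.2000e-03, -1.4000e-03])]
```

Run:
```python
from h import *
im=imaging.read_camera('wrist');cv2.imwrite('pics/w4.png',im[60:400,120:520])
```

```text
(no output)
```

View pics/w4.png

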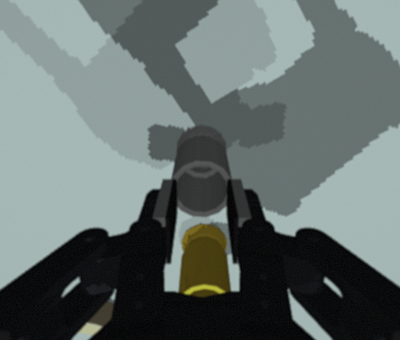

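The fingers are close around the sleeve but may have stopped at the commanded 30% without gripping it, so I'll command fully shut.

Emit:
jog_arm:
  rows:
    - [0, 0, 0, 0, 0, 0, 0]
    - [0, 0, 0, 0, 0, 0, 0]
    - [0, 0, 0, 0, 0, 0, 0]
    - [0, 0, 0, 0, 0, 0, 0]
    - [-0.006, 0, 0, 0, 0, 0, 0]
    - [-0.015, 0, 0, 0, 0, 0, 0]
    - [-0.015, 0, 0, 0, 0, 0, 0]
  force: 60

```text
time: 5.1
tool_pos: [0.6094, 0.179, 0.0442]
tcp_rot: [0.439, 1.524, -0.433]
wrist_force: [0.9, -0.5, -0.4]
width: -0.002
```

Run:
```python
from h import *
s=monitor.read_state();print(s['tool_pos'],s['wrist_force'],s['width']);go((.501,-.246,.22),58)
im=imaging.read_camera('wrist');cv2.imwrite('pics/w5.png',im[60:400,120:520])
```

```text
[0.60940209 0.17900346 0.04420378] [ 0.88664827 -0.53064104 -0.42479017] -0.002385160802289742
shift [-0.1772 -0.4174  0.1327]
turns [array([ 0.0021,  0.0016, -0.0039]), array([-3.1395e+00,  6.2000e-03,  2.5000e-03])]
```

View pics/w5.png

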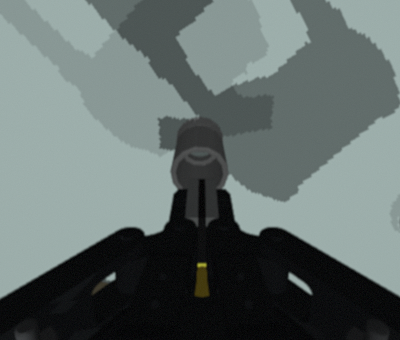

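The fingers closed beside the sleeve, on the yellow side, without gripping it. It's still upright with its rim at crop (200,170). I'll check where the TCP and a model sleeve project before trying again.

Run:
```python
from h import *
s=monitor.read_state()
s5=dict(s,tool_pos=np.array([.6094,.1790,.0442]))
M=R.from_rotvec(s['tcp_rot']).as_matrix()
print('TCP px w5',proj('wrist',s5['tool_pos'],s5),'grasp',proj('wrist',s5['tool_pos']-M[:,0]*.019,s5))
t=np.linspace(0,6.28,40)
def ov(im,n,x,y,s=None,off=(0,0)):
    for r,z in((.017,.06),(.0145,.018),(.0145,.01),(.018,0)):
        q=proj(n,np.c_[x+r*np.cos(t),y+r*np.sin(t),z+0*t],s)-off
        cv2.polylines(im,[np.round(q*8).astype(int)],True,(0,0,255),1,cv2.LINE_AA,3)
    return im
k=4
def crop(n,im,x,y,w,h,px,py,s=None):
    o=im.copy();c=cv2.resize(o[y:y+h,x:x+w],None,fx=k,fy=k,interpolation=cv2.INTER_CUBIC)
    for r,z in((.017,.06),(.0145,.018),(.018,0)):
        q=(proj(n,np.c_[px+r*np.cos(t),py+r*np.sin(t),z+0*t],s)-[x,y]+.5)*k
        cv2.polylines(c,[np.round(q).astype(int)],True,(0,0,255),1,cv2.LINE_AA)
    return c
w1=cv2.imread('pics/w1.png');sc=imaging.read_camera('scene');tp=imaging.read_camera('top')
cv2.imwrite('pics/scene1.png',sc);cv2.imwrite('pics/top1.png',tp)
s1=dict(s,tool_pos=np.array([.60782,.17972,.1984]),tcp_rot=np.array([0.437, 1.528, -0.431]))
full=np.zeros((400,640,3),np.uint8);full[60:400,120:520]=cv2.imread('pics/w5.png')
s3=dict(s,tool_pos=np.array([.60917,.17882,.02804]));f3=np.zeros((400,640,3),np.uint8);f3[60:400,120:520]=cv2.imread('pics/w3.png')
x,y=.608,.178
A=[crop('wrist',w1,280,130,80,70,x,y,s1),crop('wrist',f3,280,170,80,100,x,y,s3)[:280],
   crop('scene',cv2.imread('pics/scene0.png'),350,220,70,70,x,y),crop('top',cv2.imread('pics/top0.png'),190,150,60,70,x,y)]
H=np.hstack([A[0],A[2]]);B=np.hstack([A[1],A[3]])[:, :600]
W=max(H.shape[1],B.shape[1]);pad=lambda i:cv2.copyMakeBorder(i,0,0,0,W-i.shape[1],cv2.BORDER_CONSTANT)
cv2.imwrite('pics/ov.png',np.vstack([pad(H),pad(B)]));print(W)
```

```text
TCP px w5 [[321.77496904 223.68861254]] grasp [[321.8215256  237.24482966]]
600
```

View pics/ov.png

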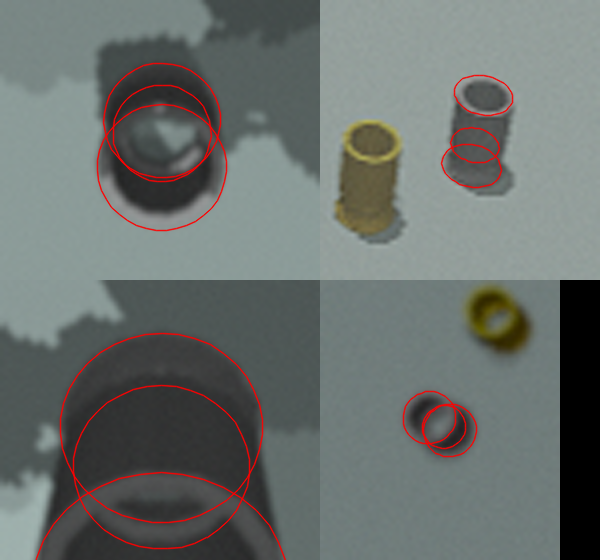

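Pad-gap arithmetic in w3 and w4 (85 mm over 181 px, 25.5 mm over 53 px) puts the visible fingertips about 0.147 m from the camera, and the rim looks small for 34 mm. So the fingers may have closed above the sleeve. I'll check their real height in the scene camera.

Run:
```python
from h import *
s=monitor.read_state();print(s['tool_pos'],bot.pinch_z,[a for a in dir(bot) if a[0]!='_'])
sc=cv2.imread('pics/scene1.png')
x0,y0,w,h,k=330,170,110,110,5
c=cv2.resize(sc[y0:y0+h,x0:x0+w],None,fx=k,fy=k,interpolation=cv2.INTER_CUBIC)
M=R.from_rotvec(s['tcp_rot']).as_matrix()
for d in(0,.019,.04,.06):
    q=(proj('scene',s['tool_pos']-M[:,0]*d)[0]-[x0,y0]+.5)*k;print(d,q)
    cv2.circle(c,tuple(np.round(q).astype(int).tolist()),3,(0,0,255),-1)
cv2.imwrite('pics/sc1.png',c)
```

```text
[0.60803504 0.17863256 0.0424899 ] 0.0187 ['MotionError', 'pinch_z']
0 [300.36899138 395.11805385]
0.019 [305.18578162 366.23039496]
0.04 [310.65482624 333.42785493]
0.06 [316.01106633 301.29867699]
```

View pics/sc1.png

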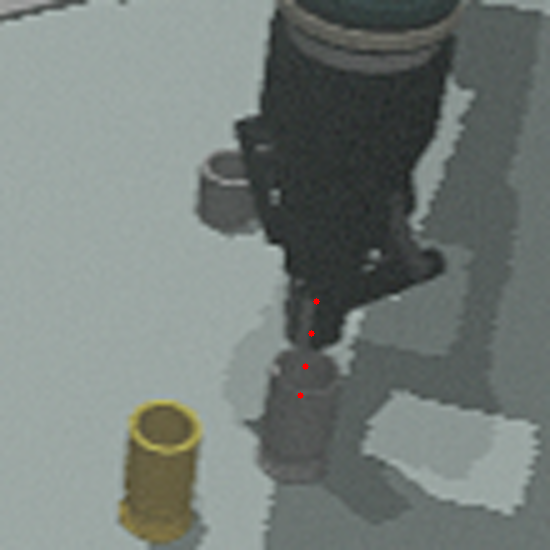

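The crop shows the closed fingertips at about (317,345), roughly 35 mm behind where the reported TCP projects and just above the rim. They are aligned sideways. So the real fingertips end about 36 mm short of the reported TCP. The sleeve wasn't touched. I'll open and go 56 mm lower, then grip.

Emit:
jog_arm:
  rows:
    - [0, 0, 0, 0, 0, 0, 100]
    - [0, 0, 0, 0, 0, 0, 100]
    - [0, 0, 0, 0, 0, 0, 100]
    - [0, 0, 0, 0, 0, 0, 100]
    - [0, 0, 0, 0, 0, 0, 100]
    - [0, 0, 0, 0, 0, 0, 100]
    - [0.015, 0, 0, 0, 0, 0, 100]
    - [0.03, 0, 0, 0, 0, 0, 100]
    - [0.042, 0, 0, 0, 0, 0, 100]
    - [0.05, 0, 0, 0, 0, 0, 100]
    - [0.056, 0, 0, 0, 0, 0, 100]
    - [0.056, 0, 0, 0, 0, 0, 100]
    - [0.056, 0, 0, 0, 0, 0, 100]

```text
time: 6.55
tool_pos: [0.6083, 0.1788, -0.0135]
tcp_rot: [0.438, 1.526, -0.434]
wrist_force: [-0.4, 0.2, -0.2]
width: 0.998
```

Emit:
jog_arm:
  rows:
    - [0, 0, 0, 0, 0, 0, 0]
    - [0, 0, 0, 0, 0, 0, 0]
    - [0, 0, 0, 0, 0, 0, 0]
    - [0, 0, 0, 0, 0, 0, 0]
    - [0, 0, 0, 0, 0, 0, 0]
    - [0, 0, 0, 0, 0, 0, 0]
    - [0, 0, 0, 0, 0, 0, 0]
    - [0, 0, 0, 0, 0, 0, 0]
    - [0, 0, 0, 0, 0, 0, 0]
  force: 60

```text
time: 7.45
tool_pos: [0.6088, 0.179, -0.0128]
tcp_rot: [0.438, 1.525, -0.434]
wrist_force: [-1.5, 0.2, 5.6]
width: 0.381
```

Gripped: the fingers stopped at 38%, about 32 mm. Lifting.

Emit:
jog_arm:
  rows:
    - [-0.02, 0, 0, 0, 0, 0, 0]
    - [-0.06, 0, 0, 0, 0, 0, 0]
    - [-0.1, 0, 0, 0, 0, 0, 0]
    - [-0.14, 0, 0, 0, 0, 0, 0]
    - [-0.165, 0, 0, 0, 0, 0, 0]
    - [-0.165, 0, 0, 0, 0, 0, 0]

```text
time: 8.05
tool_pos: [0.6117, 0.1793, 0.1571]
tcp_rot: [0.441, 1.518, -0.43]
wrist_force: [0.9, -0.7, -0.6]
width: 0.38
```

Run:
```python
from h import *
s=monitor.read_state();print(s['tool_pos'],s['wrist_force'],s['width'])
go((.501,-.246,.152),58);go((.501,-.246,.152),15)
```

```text
[0.61170053 0.17934478 0.15706079] [ 0.9420824  -0.73646754 -0.63954705] 0.37978761025027646
shift [ 0.0022 -0.4197  0.1306]
turns [array([ 0.002 ,  0.0065, -0.0089]), array([-3.1395,  0.014 ,  0.0102])]
shift [ 0.0022 -0.4197  0.1306]
turns [array([ 0.7525,  0.0029, -0.011 ]), array([-2.3891,  0.0137,  0.0036])]
```

Emit:
jog_arm:
  rows:
    - [0.002, -0.42, 0.131, 0.75, 0.003, -0.01, 0]
    - [0.002, -0.42, 0.131, 0.75, 0.003, -0.01, 0]
    - [0.002, -0.42, 0.131, 0.75, 0.003, -0.01, 0]
    - [0.002, -0.42, 0.131, 0.75, 0.003, -0.01, 0]
    - [0.002, -0.42, 0.131, 0.75, 0.003, -0.01, 0]
    - [0.002, -0.42, 0.131, 0.75, 0.003, -0.01, 0]
    - [0.002, -0.42, 0.131, 0.75, 0.003, -0.01, 0]
    - [0.002, -0.42, 0.131, 0.75, 0.003, -0.01, 0]
    - [0.002, -0.42, 0.131, 0.75, 0.003, -0.01, 0]
    - [0.002, -0.42, 0.131, 0.75, 0.003, -0.01, 0]
    - [0.002, -0.42, 0.131, 0.75, 0.003, -0.01, 0]
    - [0.002, -0.42, 0.131, 0.75, 0.003, -0.01, 0]
    - [0.002, -0.42, 0.131, 0.75, 0.003, -0.01, 0]
    - [0.002, -0.42, 0.131, 0.75, 0.003, -0.01, 0]

```text
time: 9.45
tool_pos: [0.5014, -0.2452, 0.1519]
tcp_rot: [1.012, 1.324, -1.01]
wrist_force: [0.1, -0.3, -0.8]
width: 0.382
```

Run:
```python
from h import *
s=monitor.read_state();print(s['tool_pos'],s['tcp_rot'],s['width'])
im=imaging.read_camera('wrist');cv2.imwrite('pics/w6.png',im)
sc=imaging.read_camera('scene');cv2.imwrite('pics/s6.png',sc)
np.save('s6.npy',np.r_[s['tool_pos'],s['tcp_rot']])
# combined: wrist centre crop + scene crop
a=cv2.resize(im[60:260,220:420],(400,400),interpolation=cv2.INTER_CUBIC)
b=cv2.resize(sc[120:220,230:330],(400,400),interpolation=cv2.INTER_CUBIC)
tp=imaging.read_camera('top');cv2.imwrite('pics/t6.png',tp)
cv2.imwrite('pics/c6.png',np.hstack([a,b]))
```

```text
[ 0.50138079 -0.24522616  0.15185734] [ 1.01173697  1.32379953 -1.01014879] 0.3816786645202717
```

View pics/c6.png

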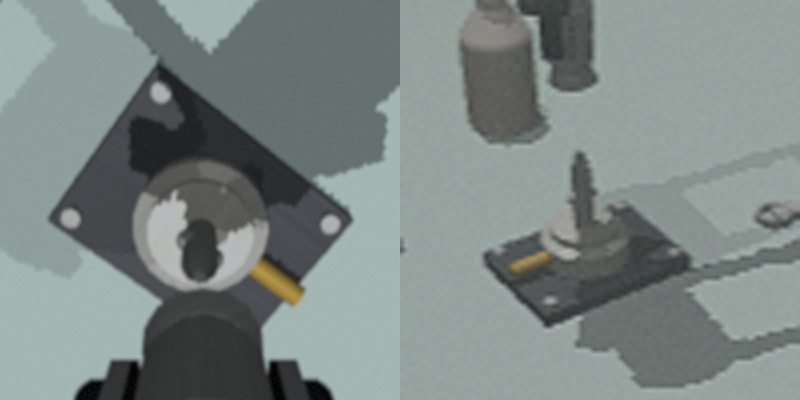

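Left half (wrist): the stem's tip is at about crop (202,278), the body's rim is centred on (200,225), and the held sleeve's skirt spans x 143–263 with its edge at y=290. Right half (scene): the sleeve is hanging upright, clear above the stand. I'll compute the fit.

Run:
```python
from h import *
v=np.load('s6.npy');s=dict(tool_pos=v[:3],tcp_rot=v[3:]);f=lambda x,y:(220+x/2-.25,60+y/2-.25)
A=lambda x,y,z:atz('wrist',f(x,y),z,s).round(4)
print('plate mid',A(200,219,.012),'body',A(200,225,.036),'tip',A(202,278,.104))
for e in((48,220),(352,218),(158,65)):print('corner',A(*e,.012))
M=R.from_rotvec(s['tcp_rot']).as_matrix();t=np.linspace(0,2*np.pi,73)
def c(r,z,xy): return proj('wrist',np.c_[xy[0]+r*np.cos(t),xy[1]+r*np.sin(t),z+0*t],s)
for fz in(.155,.1647,.175):
    q=(c(.018,fz,v[:2])-[220,60])*2;print('skirt pred',fz,'x',q[:,0].min(),q[:,0].max(),'y top',q[:,1].min())
for xy in((.501,-.246),(.501,-.243)):
  print(xy,'body34 pred x/y',[( (c(.034,.04,xy)-[220,60])*2).min(0),((c(.034,.04,xy)-[220,60])*2).max(0)])
  print('tip pred',(proj('wrist',[*xy,.104],s)-[220,60])*2)
# scene/top estimates
print('tip scene',atz('scene',(230+580/4,120+153/4),.104))
```

```text
plate mid [ 0.5001 -0.2444  0.012 ] body [ 0.4995 -0.2416  0.036 ] tip [ 0.5016 -0.245   0.104 ]
corner [ 0.4229 -0.266   0.012 ]
corner [ 0.5773 -0.2228  0.012 ]
corner [ 0.4602 -0.1753  0.012 ]
skirt pred 0.155 x 142.11358647080544 258.66854828897283 y top 277.17042631691487
skirt pred 0.1647 x 139.04124818056562 261.4980009550444 y top 288.3355765559193
skirt pred 0.175 x 135.4183403489002 264.8343885648096 y top 301.54267376235464
(0.501, -0.246) body34 pred x/y [array([130.05649153, 165.67846659]), array([270.10073201, 301.0808108 ])]
tip pred [[199.40925739 279.46387681]]
(0.501, -0.243) body34 pred x/y [array([131.46599071, 159.4727527 ]), array([271.93116225, 295.69344548])]
tip pred [[201.43822885 272.38697224]]
tip scene [0.34445977 0.00994696 0.104     ]
```

Seat centre is about (0.5005, -0.2435) and the held sleeve is about (0.502, -0.245), so a small correction is enough. I'll lower it over the stem to just above the balls.

Emit:
jog_arm:
  rows:
    - [0, -0.001, -0.0018, 0, 0, 0, 0]
    - [0.02, -0.001, -0.0018, 0, 0, 0, 0]
    - [0.04, -0.001, -0.0018, 0, 0, 0, 0]
    - [0.055, -0.001, -0.0018, 0, 0, 0, 0]
    - [0.068, -0.001, -0.0018, 0, 0, 0, 0]
    - [0.068, -0.001, -0.0018, 0, 0, 0, 0]
    - [0.068, -0.001, -0.0018, 0, 0, 0, 0]

```text
time: 10.3
tool_pos: [0.5001, -0.2442, 0.0842]
tcp_rot: [1.012, 1.323, -1.011]
wrist_force: [0.1, 0.4, -0.9]
width: 0.388
```

Run:
```python
from h import *
s=monitor.read_state();print(s['tool_pos'],s['wrist_force'],s['torque'],s['width']);go((.5,-.2437,.05),15)
```

```text
[ 0.50011516 -0.24424742  0.08423159] [ 0.08172163  0.4276334  -0.87133302] [ 0.0177881  -0.03979821  0.05151554] 0.3882487820978784
shift [ 0.0342  0.     -0.0005]
turns [array([ 0.0039, -0.0005, -0.0008]), array([-3.1377e+00,  1.2000e-03, -8.0000e-04])]
```

Emit:
jog_arm:
  rows:
    - [0.008, 0, -0.0005, 0, 0, 0, 0]
    - [0.015, 0, -0.0005, 0, 0, 0, 0]
    - [0.022, 0, -0.0005, 0, 0, 0, 0]
    - [0.028, 0, -0.0005, 0, 0, 0, 0]
    - [0.032, 0, -0.0005, 0, 0, 0, 0]
    - [0.032, 0, -0.0005, 0, 0, 0, 0]

```text
time: 10.9
tool_pos: [0.4997, -0.2437, 0.0515]
tcp_rot: [1.012, 1.324, -1.011]
wrist_force: [-1.0, 0.1, -0.7]
width: 0.382
```

Run:
```python
from h import *
s=monitor.read_state();print(s['tool_pos'],s['wrist_force'],s['torque'],s['width']);s=monitor.read_state();v=np.r_[s['tool_pos'],s['tcp_rot']];np.save('s7.npy',v)
cv2.imwrite('pics/w7.png',imaging.read_camera('wrist'));cv2.imwrite('pics/s7.png',imaging.read_camera('scene'))
```

```text
[ 0.49972307 -0.24366224  0.05146386] [-1.01502693  0.13052864 -0.70213358] [-0.0366462   0.01190511 -0.00672294] 0.38191071474347876
```

Lateral forces are small. Now pushing down to the balls and through, in short steps.

Emit:
jog_arm:
  rows:
    - [0.003, 0, 0, 0, 0, 0, 0]
    - [0.005, 0, 0, 0, 0, 0, 0]
    - [0.007, 0, 0, 0, 0, 0, 0]
    - [0.009, 0, 0, 0, 0, 0, 0]
  force: 90

```text
time: 11.4
tool_pos: [0.501, -0.2448, 0.0449]
tcp_rot: [1.011, 1.321, -1.01]
wrist_force: [-1.3, -1.3, 10.3]
width: 0.377
```

Emit:
jog_arm:
  rows:
    - [0.002, 0, 0, 0, 0, 0, 0]
    - [0.004, 0, 0, 0, 0, 0, 0]

```text
time: 11.6
tool_pos: [0.5013, -0.2454, 0.0424]
tcp_rot: [1.01, 1.32, -1.01]
wrist_force: [-2.6, 0.3, 6.2]
width: 0.378
```

Emit:
jog_arm:
  rows:
    - [0.002, 0, 0, 0, 0, 0, 0]
    - [0.003, 0, 0, 0, 0, 0, 0]

```text
time: 11.8
tool_pos: [0.5012, -0.2456, 0.0405]
tcp_rot: [1.01, 1.32, -1.011]
wrist_force: [-2.6, 1.2, 7.3]
width: 0.38
```

Emit:
jog_arm:
  rows:
    - [0.003, 0, 0, 0, 0, 0, 0]
    - [0.005, 0, 0, 0, 0, 0, 0]
    - [0.006, 0, 0, 0, 0, 0, 0]

```text
time: 12.1
tool_pos: [0.5007, -0.2455, 0.0347]
tcp_rot: [1.01, 1.321, -1.011]
wrist_force: [-2.5, 0.7, 2.1]
width: 0.372
```

Emit:
jog_arm:
  rows:
    - [0.003, 0, 0, 0, 0, 0, 0]
    - [0.005, 0, 0, 0, 0, 0, 0]

```text
time: 12.3
tool_pos: [0.5006, -0.2454, 0.0292]
tcp_rot: [1.01, 1.321, -1.011]
wrist_force: [-1.4, -0.1, -0.3]
width: 0.376
```

The force peaked above 10 N and has dropped to about 0, which is the click. Now down to the seat.

Emit:
jog_arm:
  rows:
    - [0.002, 0, 0, 0, 0, 0, 0]
    - [0.004, 0, 0, 0, 0, 0, 0]
    - [0.004, 0, 0, 0, 0, 0, 0]

```text
time: 12.6
tool_pos: [0.5009, -0.2456, 0.0271]
tcp_rot: [1.01, 1.321, -1.011]
wrist_force: [-6.3, 2.0, 13.1]
width: 0.376
```

Emit:
jog_arm:
  rows:
    - [0.003, 0, 0, 0, 0, 0, 0]
    - [0.005, 0, 0, 0, 0, 0, 0]
    - [0.006, 0, 0, 0, 0, 0, 0]

```text
time: 12.9
tool_pos: [0.5012, -0.2459, 0.0268]
tcp_rot: [1.009, 1.322, -1.011]
wrist_force: [-17.0, 8.1, 43.3]
width: 0.372
```

The sleeve is hard on the seat at 0.027, where I predicted. Release and retreat upward.

Emit:
jog_arm:
  rows:
    - [-0.001, 0, 0, 0, 0, 0, 0]
    - [-0.001, 0, 0, 0, 0, 0, 0]
    - [-0.001, 0, 0, 0, 0, 0, 80]
    - [-0.001, 0, 0, 0, 0, 0, 80]
    - [-0.001, 0, 0, 0, 0, 0, 80]
    - [-0.001, 0, 0, 0, 0, 0, 80]
    - [-0.001, 0, 0, 0, 0, 0, 80]
    - [-0.001, 0, 0, 0, 0, 0, 80]
    - [-0.02, 0, 0, 0, 0, 0, 80]
    - [-0.05, 0, 0, 0, 0, 0, 80]
    - [-0.09, 0, 0, 0, 0, 0, 80]
    - [-0.14, 0, 0, 0, 0, 0, 80]
    - [-0.16, 0, 0, 0, 0, 0, 80]
    - [-0.16, 0, 0, 0, 0, 0, 80]
    - [-0.16, 0, 0, 0, 0, 0, 80]

```text
time: 14.4
tool_pos: [0.5012, -0.2456, 0.1869]
tcp_rot: [1.009, 1.322, -1.011]
wrist_force: [-0.5, -0.2, -0.3]
width: 0.801
```

Run:
```python
from h import *
s=monitor.read_state();print(s['tool_pos'],s['wrist_force'],s['width'])
im=imaging.read_camera('wrist');sc=imaging.read_camera('scene')
a=cv2.resize(im[60:260,220:420],(400,400),interpolation=cv2.INTER_CUBIC)
b=cv2.resize(sc[120:220,230:330],(400,400),interpolation=cv2.INTER_CUBIC)
t=np.linspace(0,6.28,60)
for r,z in((.017,.1),(.018,.04)):
    q=(proj('scene',np.c_[.5006+r*np.cos(t),-.2445+r*np.sin(t),z+0*t])-[230,120]+.5)*4
    cv2.polylines(b,[np.round(q).astype(int)],True,(0,0,255),1,cv2.LINE_AA)
c=cv2.resize(sc[180:280,340:490],(600,400),interpolation=cv2.INTER_CUBIC)[:190]
cv2.imwrite('pics/end.png',np.vstack([np.hstack([a,b]),cv2.copyMakeBorder(c,0,0,0,200,cv2.BORDER_CONSTANT)]))
```

```text
[ 0.50118305 -0.2456465   0.18694351] [-0.53697862 -0.18051817 -0.27606848] 0.8008336299028187
```

View pics/end.png

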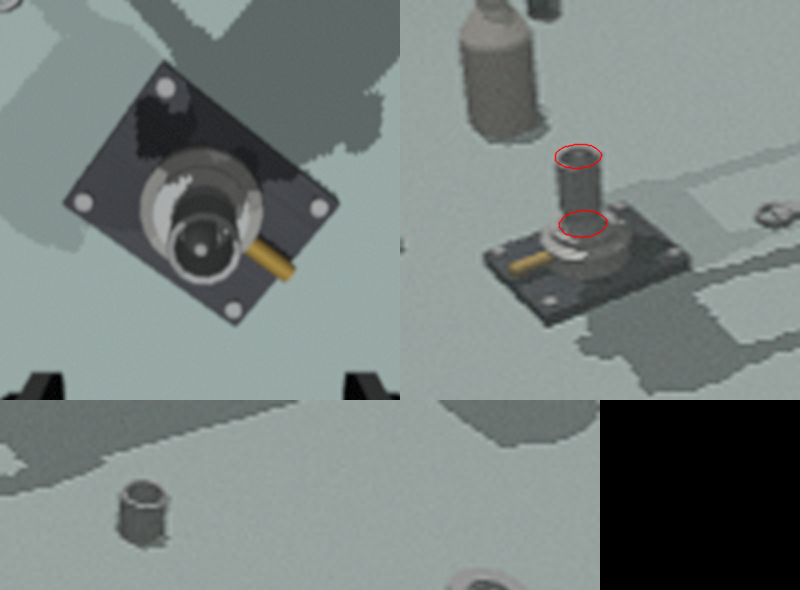

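The sleeve stands upright around the stem, and its rim is on the outline predicted for fully home (wrist crop (203,248), scene crop (178,157)). The gripper is clear. The short sleeve is upright, and only the rim of the flanged one shows at the crop's edge.

```bash
python3 -c "
from h import *
finish_job()"
```

```text
the job is handed in; nothing more can be done
```

The tall steel sleeve is on the dark stand's stem, pushed past the balls and fully home on the seat. I let go, retreated and handed the job in at about 14.5 s.

- **Click:** resistance began at the balls; the highest force I read there was 10 N. It fell to about 0 after the click.
- **Seat:** the sleeve stopped hard on the seat at the predicted height, with up to 43 N on the wrist and the limit at 120 N.
- **Final picture:** the sleeve is upright and concentric with the stem, its rim on the outline for "home". The fingers are clear of it.
- **Bystanders:** the short sleeve looks upright and in place. The flanged sleeve was only partly in that last crop, so I didn't fully check it; the arm never went near it.

**What failed or disagreed:**
- **First grasp:** it closed on air above the sleeve, because the real fingertips sit about 36 mm short of the reported TCP. The scene camera confirmed this. I allowed for it on the second try, and nothing had been touched.
- **Early wrist pictures:** the first ones were taken while the arm was still settling, so they disagreed by a few millimetres.
- **Rim size:** the rim measured about 30 mm across in the pictures, against the stated 34 mm.

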